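# Uncouple the blow-off lance, clip it away and clear the offcuts

### The job

Shut down the bench-block station. First shut off the air by swinging the valve lever all the way over towards the manifold, then draw the coupling's spring sleeve fully back so that the blow-off lance pops loose, pull the lance right out so that the sleeve snaps forward, and press the lance down past the sprung jaw until it sits in both forks of the storage clip with the jaw closed over it. Push every brass offcut there is off the open edge of the steel plate into the scrap chute below, sliding and not lifting them, and leave the hammer, jar and cup alone.

Things in the scene. Friction and masses are not known exactly. Their poses are not given: they have to be found in the camera images.
- coupling: Fixed air outlet. Origin on the table straight below the coupling's mouth; x level along the coupling, pointing out of the mouth (the way the lance is pulled out); z up. The coupling axis is 100 mm above the table. From 52 mm behind the mouth a 28 mm round brass body, at 75 to 125 mm a 60 mm wide, 120 mm high manifold with a gauge on top, up to 157 mm high
- mouth (a point): Centre of the coupling's mouth, on its axis, 100 mm above the table; axes as coupling. A 30 mm wide rest carries the lance's barrel 160 to 170 mm in front of the mouth; its two side lips end 2 mm below axis height
- sleeve (a joint): Travel of the spring sleeve, m: 0 forward (locked), 0.010 fully back (along -x of coupling). Drawing it takes 3 to 12 N. Fully back, the lance is unlocked and an ejector spring pops it 8 mm out within 1 s; a sleeve then let go rests 4 to 6 mm back on the nipple and snaps forward to 0 when the nipple leaves. Let go before the lance has popped, it locks again
- sleeve_mid (a point): Middle of the sleeve, on the axis: an eight-sided steel sleeve, 34 mm long, 32 mm across flats (two flats upright at the sides), 20 mm behind the mouth when forward; moves with the sleeve
- lance: Straight rigid rod, 0.13 kg. Origin on the axis, 70 mm from the barrel's nut end, about its balance point; x along the rod to the nozzle. Barrel 16 mm thick, x -70 to 90 mm; square nut 19 mm, -80 to -70; steel nipple 12 mm thick, -108 to -80; nozzle 8 mm thick, 90 to 110. Starts plugged in, origin 82 mm in front of the mouth; out of the bore at 108 mm. Once popped, pulling takes up to 15 N
- clip: Fixed storage clip on a wooden base 150 x 80 x 20 mm. Origin on the table below its middle; x level, along the rod it stores (either way round). Two forks, each 12 mm long, at x = -46 and +46 mm, with 80 mm free between them for the gripper. Each has a fixed prong on the +y side (inner face at y = 8.7 mm, top 112 mm above the table) and a sprung jaw arm on the -y side, 92 mm high
- seat (a point): Where the origin of the lance (18 mm either way along the rod will do) lies when seated in the clip: 75 mm above the table, axes as clip. The rod coming down meets the jaw's rollers about 10 mm above this height. Between the forks nothing is higher than 35 mm above the table
- jaw (a joint): Angle of the clip's sprung jaw (one jaw for both forks): 0 = closed, grows as the jaw is pushed outwards; about 0.09 rad lets the rod pass. Pressing the rod past it takes roughly 10 to 15 N
- block: Fixed wooden stump with a steel plate 160 (x) by 240 (y) mm, top 100 mm above the table. Origin on the table below the plate's middle; x points to the plate's open edge at x = 80 mm; the other three edges have lips 6 mm wide, 6 mm high
- edge (a point): Middle of the plate's open edge, at the height of the plate's top (100 mm)
- chute (a point): Middle of the inside of the scrap chute, 30 mm above the table. An open-topped sheet-metal hopper under the open edge, x = 84 to 203 mm of block, 250 mm wide inside, walls 85 mm high, sloping floor
- offcut_square: Square brass bar end 28 x 28 mm, 16 mm high, 0.1 kg; origin at the centre of its underside. May be absent
- offcut_flat: Flat brass bar end 44 (x) x 20 (y) mm, 16 mm high, 0.1 kg; origin at the centre of its underside. May be absent
- offcut_slug: Round brass slug, 30 mm across, 16 mm high, lying flat; origin at the centre of its underside. May be absent
- offcut_angle: L-shaped brass piece, legs 36 mm (x) and 36 mm (y), 12 mm thick, 16 mm high; origin at the middle of its 36 mm square outline, on the underside. May be absent
- hammer: Bystander: hammer 240 mm long lying on the table
- flux_jar: Bystander: jar 60 mm across, 70 mm high
- nail_cup: Bystander: grey cup 68 mm across, 75 mm high
- valve (a joint): Angle of the shut-off lever beside the manifold: 0 = open, leaning 0.5 rad from upright towards the lance (+x of coupling); 1.0 = shut, leaning as far towards the manifold (-x). It stays where it is left; about 1 N at the tip moves it. Its pivot is 22 mm above the table at x = -50 mm, y = +95 mm of coupling and runs along y
- valve_tip (a point): Centre of the 26 mm black ball on the end of the shut-off lever, 80 mm from the pivot; 92 mm above the table at either end of its swing, 102 mm upright. The base below is 70 (x) by 50 (y) by 25 mm
- offcut_short: Short brass bar end 30 (x) x 18 (y) mm, 16 mm high, 0.07 kg; origin at the centre of its underside. May be absent
- offcut_disc: Small round brass slug, 24 mm across, 16 mm high, lying flat; origin at the centre of its underside. May be absent
Things that resemble listed ones, but are neither listed nor needed, are in the scene too. Leave any orange or purple look-alike of the offcut_angle alone.

How it is judged:
On the way, in this order (a step that is already met when the one before it is completed fails the run):
1. the valve lever is swung over to shut while the lance is still coupled (value of joint valve above 0.85 rad and value of joint sleeve below 0.003 m and distance between lance and mouth below 0.107 m), for 0.1 s.
2. the sleeve is drawn back (7 mm or more) with the lance's nipple still in the coupling (value of joint sleeve above 0.007 m and distance between lance and mouth below 0.107 m), for 0.1 s.
3. the lance is out of the coupling and the sleeve has snapped forward (value of joint sleeve below 0.0015 m and distance between lance and mouth above 0.113 m), for 0.2 s.
At the end, for the whole second after the job is handed in: Valve shut (above 0.85 rad); lance at rest in both forks (origin within 18 mm along the rod, 4 mm sideways and in height of the seat, parallel within 0.08 rad), jaw below 0.03 rad, sleeve below 1.5 mm; every offcut present at rest inside the chute, below 80 mm height (x of lance in the frame of seat between -0.018 and 0.018 m and y of lance in the frame of seat between -0.004 and 0.004 m and z of lance in the frame of seat between -0.004 and 0.004 m and angle between the x axis of lance and the x axis of clip, either way round below 0.08 rad and value of joint jaw below 0.03 rad and value of joint valve above 0.85 rad and value of joint sleeve below 0.0015 m and linear speed of each of lance, offcut_square, offcut_flat, offcut_slug, offcut_angle, offcut_short, offcut_disc below 0.02 m/s and x of offcut_square in the frame of block between 0.084 and 0.203 m and y of offcut_square in the frame of block between -0.125 and 0.125 m and height (world z) of each of offcut_square, offcut_flat, offcut_slug, offcut_angle, offcut_short, offcut_disc below 0.08 m and x of offcut_flat in the frame of block between 0.084 and 0.203 m and y of offcut_flat in the frame of block between -0.125 and 0.125 m and x of offcut_slug in the frame of block between 0.084 and 0.203 m and y of offcut_slug in the frame of block between -0.125 and 0.125 m and x of offcut_angle in the frame of block between 0.084 and 0.203 m and y of offcut_angle in the frame of block between -0.125 and 0.125 m and x of offcut_short in the frame of block between 0.084 and 0.203 m and y of offcut_short in the frame of block between -0.125 and 0.125 m and x of offcut_disc in the frame of block between 0.084 and 0.203 m and y of offcut_disc in the frame of block between -0.125 and 0.125 m); the robot touches nothing.
It fails at once if the hammer is moved by more than 30 mm (distance of hammer from where it was at the start of the episode above 0.03 m).
It fails at once if the jar is moved by more than 30 mm (distance of flux_jar from where it was at the start of the episode above 0.03 m).
It fails at once if the cup is moved by more than 30 mm (distance of nail_cup from where it was at the start of the episode above 0.03 m).
It fails at once if an offcut is lifted more than 40 mm above the plate (height (world z) of any of offcut_square, offcut_flat, offcut_slug, offcut_angle, offcut_short, offcut_disc above 0.14 m).
Of offcut_square, offcut_flat, offcut_slug, offcut_angle, offcut_short, offcut_disc only 4 to 6 are there at a start; the rules pass over those that are not, and their reading is None.
At some moment in a run one of offcut_square, offcut_flat, offcut_slug, offcut_angle, offcut_short, offcut_disc may be knocked a few centimetres aside while the robot is not near it.
Once in a run the grip may slacken for a moment while it holds something.
It also fails if it takes over 208 s, if anything falls off the work surface, if the arm or the gripper's body presses on something with over 40 N, if the wrist force passes 120 N, or if a joint passes its speed limit or range.

### The arm

A 6-joint arm with a two-finger parallel gripper is mounted at the origin on the work surface. World frame = base frame: x ahead of the robot, y to its left, z up, the work surface at z = 0. Lengths are in m, angles in rad, forces in N, time in s.
With the tool pointing down it reaches from about 0.35 to 0.8 m from the base axis. Payload 7.3 kg.
Tool frame: the origin (TCP) lies between the finger pads; the fingertips stand 14 mm ahead of it and the grasp point (between the pads) lies 5 mm behind it; z points along the fingers, y is the line along which they close (so a half turn about z gives the same grasp; the last joint's range is limited). The gripper opens to 85 mm and grips with 20 to 120 N. Pads are 22 mm wide; open, the fingers measure 114 mm over their backs; the gripper's body (76 mm by 85 mm) begins 54 mm behind the grasp point. The pads swing forward as they close: fully open they stand 13 mm farther back than shut.
Start: joints at [1.023, 0.342, 1.524, -0, 1.275, -0.146], TCP at [0.205, 0.483, 0.245] pointing down, gripper open.
Joint ranges: [-2.53, 2.53], [-0.77, 2.02], [0.04, 2.7], [-1, 4.14], [0.28, 2.66], [-3.11, 3.11]. Speed limits (rad/s): [2.57, 2.57, 3.14, 3.14, 3.14, 3.14].

### API

Orientations are given as a unit quaternion [x, y, z, w].
In Python, from plant import ctrl gives the robot as it stands. The module is installed in compiled form; this text tells all that it offers.
- The arm moves only by the tool apply_moves, never from a script. Its argument "moves" is a list of rows, each a list of 6 numbers: the shift along the world's x, y, z in mm, then the turn, a rotation vector about the world's x, y, z in rad. In form: [[x, y, z, rx, ry, rz], ...]. A call has exactly 5 rows; each row shifts and turns the commanded pose from where the row before left it; what a row does not reach is not made up. A row lasts 1/10 s, in which the tool goes at most 50 mm and 8.59 degrees, less where a joint would pass 70% of its speed; a pose out of reach is approached as far as the arm can. A call is refused whole if a number of a shift passes 50 or a number of a turn 0.15, either way. A call with a gripper value outside its range is refused whole. "grip" is the gripper's target within -1 to 1 (fully open at 1, half-way at 0, shut at -1), set as the call begins (left out, the last holds). The fingers move at their own pace and stop on an object; the grip force is fixed at half the most. Time passes only in rows, so rows that do not move let the fingers close, or fill a call up. It gives the time, the measured TCP pose, the force, the opening and the grip force at its end, in the units of the state.
- ctrl.get_state(): the state, without advancing time (a new reading comes with each control period).
- ctrl.snapshot(name): name is "side" or "top" or "wrist"; returns (picture, depth): 480x640x3 uint8, red, green, blue; 480x640 float32, m along the optical axis (not along the pixel's ray), 0 where there is no reading.
- ctrl.calibration(name): a dict with "intrinsics" (3x3 intrinsics, pixels), "R" (3x3) and "t" (3): a world point X has camera coordinates R X + t; the wrist camera has in their place "hand_eye" (4x4, takes a point from camera to tool coordinates, whose origin is the TCP and whose axes are the flange's). Camera axes: x right, y down, z forward; pixel columns grow to the right and rows downward; lengths in m; the calibration is good to about 2 mm. A picture is of the moment at which its call begins: read the wrist's pose just before it. calibration takes no time and is no camera call.
- ctrl.close_job(): hands the job in; it is judged then, once.
The state is a dict: "t": time; "q": joint angles; "dq": joint speeds; "joint_efforts": joint torques, N m; "eef_pos": TCP position; "eef_rot": TCP orientation; "force": force on the tool from outside, world axes, zero at the start; "ft_torque": the same for the moment, N m; "finger_gap": finger opening in m; "finger_force": force on a finger pad.
Only numpy, scipy, OpenCV 4.12 (cv2) and the standard library are available. Lean on these libraries where they do the work, as an engineer would, in place of code of your own. Each camera call takes 0.05 s, during which the arm holds its last target. There are 200 camera calls.

## Working session

There is one attempt and no reset: what is moved stays moved. The work goes in short steps, Python scripts to look and compute and a tool call to move; the robot and the scene stay as the last step left them, time stands still between calls to the robot, and variables do not carry over. Pictures are saved under pics/ and viewed, at most 14 in all, crops included, and the job is handed in when it is done.

Besides the shell and the picture viewer there is one more tool, called after ">>>" by a JSON object that holds its "fn" and its "kwargs". apply_moves: Moves the arm, as the interface text tells. Its arguments: {"type":"object","properties":{"moves":{"type":"array","items":{"type":"array","items":{"type":"number"}}},"grip":{"type":"number"}},"required":["moves"]}

```bash
mkdir -p pics; cat > h.py <<'E'
import numpy as np, cv2
from plant import ctrl
from scipy.spatial.transform import Rotation as Rn
def snap(n,save=None):
    s=ctrl.get_state(); im,d=ctrl.snapshot(n); c=ctrl.calibration(n); K=np.array(c['intrinsics'])
    if n=='wrist':
        H=np.array(c['hand_eye']); Rt=Rn.from_quat(s['eef_rot']).as_matrix()
        R=Rt@H[:3,:3]; o=Rt@H[:3,3]+np.array(s['eef_pos'])
    else:
        R=np.array(c['R']).T; o=-R@np.array(c['t'])
    if save: cv2.imwrite('pics/'+save+'.png',im[:,:,::-1]); np.savez('pics/'+save+'.npz',im=im,d=d,K=K,R=R,o=o)
    return im,d,K,R,o
def load(f):
    z=np.load('pics/'+f+'.npz'); return z['im'],z['d'],z['K'],z['R'],z['o']
def plane(S,u,v,z):
    im,d,K,R,o=S; r=R@np.linalg.solve(K,[u,v,1.]); return o+r*(z-o[2])/r[2]
def dep(S,u,v):
    im,d,K,R,o=S; return o+R@np.linalg.solve(K,[u,v,1.])*d[int(v),int(u)]
def cloud(S):
    im,d,K,R,o=S; v,u=np.mgrid[:480,:640]; p=np.stack([u,v,np.ones_like(u)],-1)@np.linalg.inv(K).T*d[...,None]
    return p@R.T+o
E
python3 -c "
from h import *
for n in ['top','side','wrist']:
    S=snap(n,n+'0'); print(n,S[4],S[3][:,2])
print(ctrl.get_state())"
```

```text
top [ 0.43719341 -0.04762931  1.50290459] [ 0.04986281  0.00127697 -0.99875526]
side [-0.02341647 -0.86493492  0.84099995] [ 0.41376699  0.66888778 -0.61756458]
wrist [0.13986829 0.51010969 0.37421238] [ 0.2555745  -0.10928382 -0.9605929 ]
{'t': 0.15, 'q': array([ 1.02300250e+00,  3.42570000e-01,  1.52475321e+00, -5.04466679e-06,
        1.27538233e+00, -1.46034050e-01]), 'dq': array([ 0.00018319, -0.00017923, -0.002478  ,  0.00053349, -0.00053099,
        0.00113428]), 'joint_efforts': array([ 1.81771666e-03, -4.33909822e+01, -2.46148145e+01, -2.12168111e-04,
        5.78563486e-03,  6.54218115e-05]), 'eef_pos': array([0.2051562 , 0.48297409, 0.24479729]), 'eef_rot': array([ 1.99530850e-01,  9.79891387e-01, -5.24113545e-04, -1.86919973e-04]), 'force': array([ 0.05094933,  0.0472032 , -0.35315196]), 'ft_torque': array([ 0.02936788, -0.00989491,  0.0018153 ]), 'finger_force': 0.0, 'finger_gap': 0.08571442604274802}
```

View pics/top0.png

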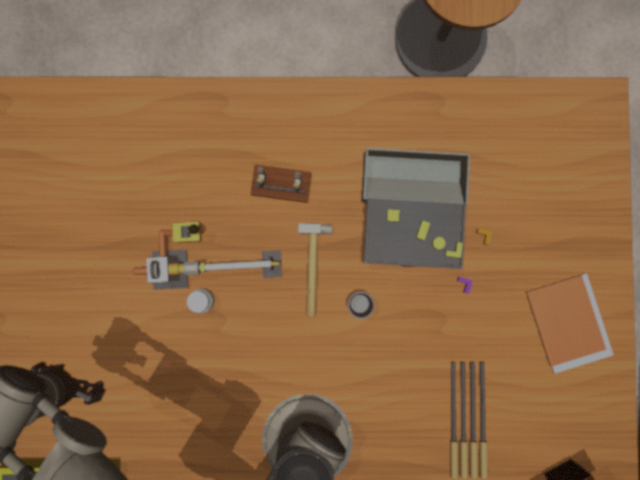

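View pics/side0.png

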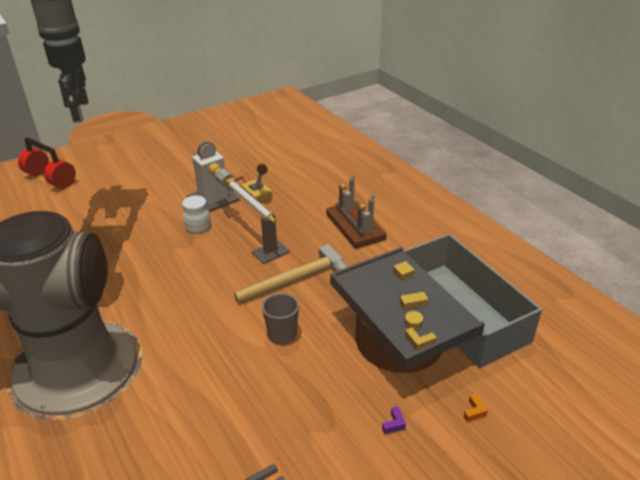

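The top view shows the coupling and lance (150–280, 268), valve ball (193,230), clip (281,183), plate (415,225) with four yellow offcuts at (393,215), (423,230), (439,242) and (455,250), and orange and purple L look-alikes on the table at (485,236) and (466,284). The side view agrees. Next I measure.

```bash
cat > m.py <<'E'
from h import *
S=load('top0'); im,d,K,R,o=S; P=cloud(S)
hsv=cv2.cvtColor(im,cv2.COLOR_RGB2HSV)
print('table z',np.median(P[200:300,330:350,2]))
for n,(u0,v0,u1,v1) in dict(lance=(205,255,285,280),coup=(130,225,205,290),clip=(245,160,315,205),plate=(355,140,475,275)).items():
    sub=np.zeros(im.shape[:2],bool); sub[v0:v1,u0:u1]=1
    if n=='lance':
        m=sub&(P[...,2]>.085)&(P[...,2]<.125); q=P[m]; c=q.mean(0); w=np.linalg.svd(q-c)[2][0]; t=(q-c)@w
        print(n,c,w,t.min(),t.max(),m.sum())
    if n=='plate':
        m=(sub&(abs(P[...,2]-.1)<.012)); cs=max(cv2.findContours(m.astype('uint8'),0,2)[0],key=cv2.contourArea)
        bx=cv2.boxPoints(cv2.minAreaRect(cs)); print([plane(S,*b,.1).round(3) for b in bx])
        ym=(sub&(hsv[...,0]>18)&(hsv[...,0]<36)&(hsv[...,1]>120)&(hsv[...,2]>90)).astype('uint8')
        for c in cv2.findContours(ym,0,2)[0]:
            if cv2.contourArea(c)<15: continue
            r=cv2.minAreaRect(c); b=[plane(S,*x,.116) for x in cv2.boxPoints(r)]
            print('off',np.round(r[0]),plane(S,*r[0],.116).round(3),np.linalg.norm(b[0]-b[1]).round(4),np.linalg.norm(b[1]-b[2]).round(4),'area mm2',cv2.contourArea(c)*(d[228,420]/K[0,0]*1000)**2, np.degrees(np.arctan2(*(b[1]-b[0])[1::-1])).round(),np.median(P[...,2][cv2.drawContours(np.zeros_like(ym),[c],-1,1,-1)>0]).round(3))
    if n=='clip':
        m=sub&(P[...,2]>.01)&(P[...,2]<.03); cs=max(cv2.findContours(m.astype('uint8'),0,2)[0],key=cv2.contourArea)
        r=cv2.minAreaRect(np.argwhere(m)[:,::-1].astype('float32')); bx=cv2.boxPoints(r); print('clip base',[plane(S,*b,.02).round(3) for b in bx],plane(S,*r[0],.02))
    if n=='coup':
        dark=sub&(hsv[...,2]<60)&(P[...,2]>.07)&(P[...,1]<.5); 
        print('ball',P[dark&(P[...,0]>.5)].mean(0) if (dark&(P[...,0]>.5)).any() else None)
for u,v in [(193,230),(190,230),(187,231),(175,268),(180,268),(185,268),(190,268),(195,267),(200,267),(165,268),(155,268),(240,265),(270,263)]: print(u,v,dep(S,u,v).round(3),im[v,u])
big=cv2.resize(im[120:300,130:320],None,fx=4,fy=4,interpolation=cv2.INTER_CUBIC)[:,:,::-1]
cv2.imwrite('pics/c1.png',cv2.resize(big,(633,600)))
E
python3 m.py
```

```text
table z 0.0009045727749759092
lance [0.44798982 0.15561902 0.10630244] [-0.05527351  0.99829049  0.01899844] -0.09135510090047995 0.08973645862279979 481
ball [0.53483696 0.2737497  0.10392767]
clip base [array([0.619, 0.16 , 0.02 ]), array([0.713, 0.148, 0.02 ]), array([ 0.69, -0.02,  0.02]), array([ 0.597, -0.008,  0.02 ])] [0.65466277 0.06997075 0.02      ]
[array([ 0.453, -0.141,  0.1  ]), array([ 0.613, -0.15 ,  0.1  ]), array([ 0.6  , -0.394,  0.1  ]), array([ 0.44 , -0.383,  0.1  ])]
off [453. 249.] [ 0.487 -0.357  0.116] 0.032 0.0321 area mm2 326.87325150519416 -6.0 0.116
off [438. 242.] [ 0.502 -0.321  0.116] 0.0218 0.0242 area mm2 303.525162111966 -0.0 0.116
off [422. 230.] [ 0.533 -0.283  0.116] 0.0379 0.0148 area mm2 291.85111741535195 -22.0 0.117
193 230 [0.532 0.274 0.106] [51 36 28]
190 230 [0.532 0.282 0.105] [51 37 30]
187 231 [0.533 0.301 0.055] [88 81 71]
175 268 [0.44  0.315 0.113] [160 150  77]
180 268 [0.44  0.304 0.108] [159 148  74]
185 268 [0.44  0.289 0.118] [151 148 138]
190 268 [0.44  0.277 0.117] [157 156 147]
195 267 [0.442 0.266 0.117] [154 151 142]
200 267 [0.442 0.256 0.106] [151 148 107]
165 268 [0.44  0.336 0.124] [159 159 159]
155 268 [0.44  0.35  0.157] [122 120 119]
240 265 [0.447 0.159 0.105] [163 162 163]
270 263 [0.452 0.086 0.102] [155 150 137]
```

View pics/wrist0.png

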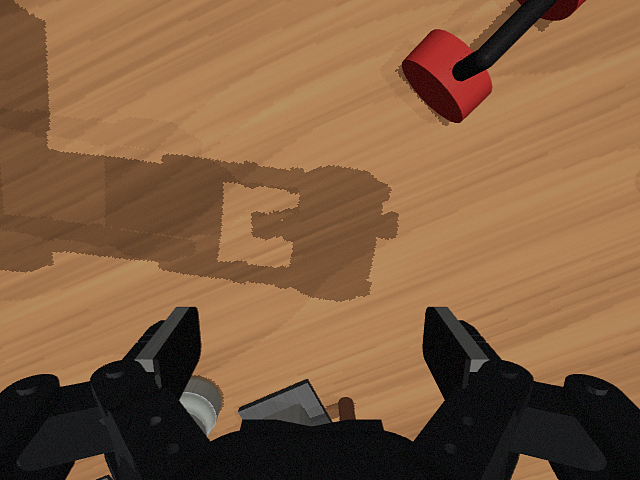

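The ball is at (0.534, 0.274), coupling axis at x≈0.44, pointing to -y, and the mouth at y≈0.26. These fit the given sizes. I go to the valve.

>>> {"fn": "apply_moves", "kwargs": {"moves": [[33,-26,0,0,0,-0.111],[33,-26,0,0,0,-0.111],[33,-26,0,0,0,-0.111],[33,-26,0,0,0,-0.111],[33,-26,0,0,0,-0.111]], "grip": -1}}

```text
t: 0.65
eef_pos: [0.3713, 0.352, 0.2452]
eef_rot: [0.462, 0.887, -0.0, -0.0]
force: [0.2, 0.8, -0.3]
finger_gap: 0.0124
finger_force: 0.0
```

>>> {"fn": "apply_moves", "kwargs": {"moves": [[33,-26,0,0,0,-0.111],[33,-26,0,0,0,-0.111],[33,-26,0,0,0,-0.111],[33,-26,0,0,0,-0.111],[33,-24,0,0,0,-0.111]]}}

```text
t: 1.15
eef_pos: [0.5364, 0.2237, 0.2451]
eef_rot: [0.688, 0.726, -0.0, -0.0]
force: [0.9, -0.2, -0.2]
finger_gap: 0.0001
finger_force: 0.0
```

>>> {"fn": "apply_moves", "kwargs": {"moves": [[0,0,0,0,0,0],[0,0,0,0,0,0],[0,0,0,0,0,0],[0,0,0,0,0,0],[0,0,0,0,0,0]]}}

```text
t: 1.65
eef_pos: [0.5346, 0.2261, 0.2456]
eef_rot: [0.685, 0.728, 0.0, 0.0]
force: [-0.1, -0.2, -0.8]
finger_gap: -0.0004
finger_force: 0.0
```

```bash
python3 -c "
from h import *
S=snap('wrist','w1'); s=ctrl.get_state(); print(s['eef_pos'],s['q'],Rn.from_quat(s['eef_rot']).as_matrix().round(3),S[4])"
```

```text
[0.53470593 0.22595999 0.2455826 ] [2.67823357e-01 4.44100015e-01 1.36534268e+00 1.19750769e-05
 1.33180424e+00 2.07246385e-01] [[-0.061  0.998  0.   ]
 [ 0.998  0.061  0.   ]
 [ 0.     0.    -1.   ]] [0.53008652 0.29611236 0.37511189]
```

View pics/w1.png

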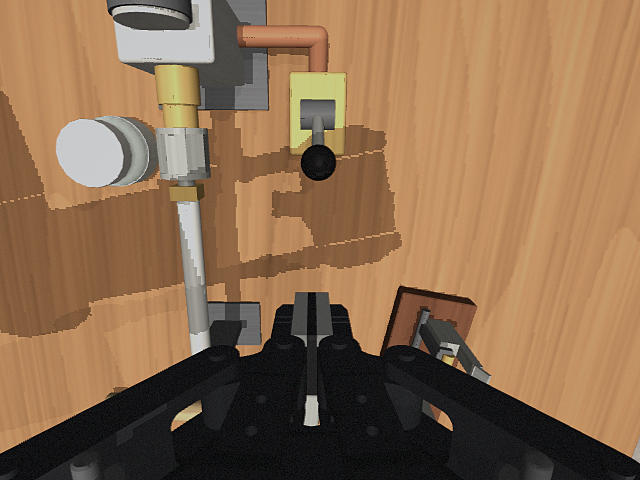

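The wrist view shows the ball (318,162), sleeve (184,154), brass nut (186,192), barrel running down to (200,350), jar (95,152) and clip (435,330).

```bash
python3 -c "
from h import *
S=load('w1')
print('ball',plane(S,318,162,.094),dep(S,318,162))
for n,u,v,z in [('slv back',184,128,.116),('slv front',184,180,.116),('nut',186,186,.1095),('nut front',186,200,.1095),('lance a',192,215,.108),('lance b',203,348,.108)]: print(n,plane(S,u,v,z).round(4),dep(S,u,v).round(4))
im=S[0]
P=cloud(S)
m=(P[...,2]>.095)&(P[...,2]<.115)&(P[...,1]<.235)&(P[...,0]<.48); q=P[m]; 
for y in np.arange(.15,.235,.01):
    r=q[abs(q[:,1]-y)<.004]; print(y.round(3),r[:,0].min().round(4),r[:,0].max().round(4),r[:,2].max().round(4)) if len(r) else 0
m=(P[...,2]>.095)&(P[...,2]<.125)&(P[...,1]>.26)&(P[...,1]<.3)&(P[...,0]<.48); q=P[m]; print(q[:,0].min(),q[:,0].max())
"
```

```text
ball [0.53603368 0.27769938 0.094     ] [0.53577416 0.27850287 0.10626697]
slv back [0.4465 0.2955 0.116 ] [0.4465 0.2955 0.1161]
slv front [0.4454 0.2616 0.116 ] [0.4424 0.2604 0.1068]
nut [0.4445 0.2566 0.1095] [0.4441 0.2564 0.1082]
nut front [0.4442 0.2467 0.1095] [0.4444 0.2468 0.11  ]
lance a [0.4477 0.2358 0.108 ] [0.4476 0.2357 0.1077]
lance b [0.4536 0.1277 0.108 ] [0.4534 0.1274 0.1075]
0.15 0.4408 0.4562 0.1098
0.16 0.4407 0.4556 0.1102
0.17 0.44 0.4556 0.1104
0.18 0.4386 0.4546 0.1099
0.19 0.4387 0.4542 0.11
0.2 0.4379 0.4536 0.1099
0.21 0.4375 0.4529 0.1103
0.22 0.437 0.4526 0.1101
0.23 0.4362 0.452 0.1102
0.4242021236972088 0.45903768353196406
```

>>> {"fn": "apply_moves", "kwargs": {"moves": [[0,-6,-35,0,0,0],[0,0,-45,0,0,0],[0,0,-45,0,0,0],[0,0,-35,0,0,0],[0,0,0,0,0,0]]}}

```text
t: 2.2
eef_pos: [0.5319, 0.2187, 0.0809]
eef_rot: [0.686, 0.728, -0.004, -0.003]
force: [-0.8, -0.4, -1.2]
finger_gap: -0.0002
finger_force: 0.0
```

>>> {"fn": "apply_moves", "kwargs": {"moves": [[2,20,2,0,0,0],[0,18,0,0,0,0],[-1,18,0,0,0,0],[-1,18,0,0,0,0],[-1,12,0,0,0,0]]}}

```text
t: 2.7
eef_pos: [0.5342, 0.3073, 0.0881]
eef_rot: [0.685, 0.728, 0.001, 0.0]
force: [0.6, -1.0, 1.3]
finger_gap: 0.0
finger_force: 0.4
```

>>> {"fn": "apply_moves", "kwargs": {"moves": [[0,4,0,0,0,0],[0,4,0,0,0,0],[0,4,0,0,0,0],[0,2,0,0,0,0],[0,0,0,0,0,0]]}}

```text
t: 3.2
eef_pos: [0.5344, 0.3191, 0.0872]
eef_rot: [0.686, 0.728, -0.0, -0.0]
force: [0.5, -0.9, 0.5]
finger_gap: -0.0
finger_force: 0.1
```

```bash
python3 -c "
from h import *
S=snap('top','t2'); P=cloud(S); im=S[0]
m=(P[...,2]>.08)&(P[...,0]>.5)&(P[...,0]<.56)&(P[...,1]>.25)&(P[...,1]<.4)&(P[...,2]<.115); print(P[m].mean(0),P[m][:,1].min(),P[m][:,1].max(),m.sum(),ctrl.get_state()['force'])
S=snap('side','s2')
cv2.imwrite('pics/c2.png',cv2.resize(S[0][100:300,160:420,::-1],None,fx=3,fy=3))"
```

```text
[0.53115844 0.30694328 0.09239058] 0.30367051827274755 0.3165427949525437 18 [0.26733008 0.63236733 0.46739842]
```

View pics/c2.png

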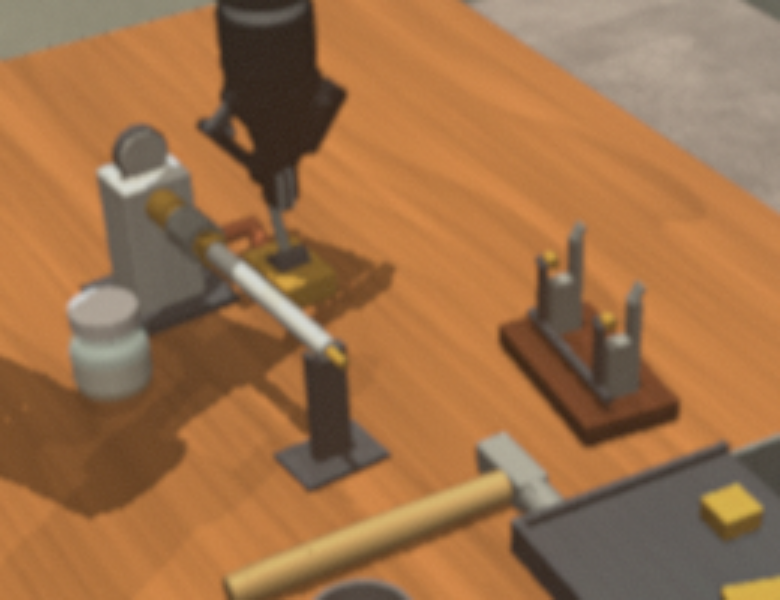

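The crop shows the gripper at the lever, the jaw with brass rollers on the robot's side of the clip, and the tall prongs on the far side. I push a little more, then retreat.

>>> {"fn": "apply_moves", "kwargs": {"moves": [[0,2,0,0,0,0],[0,2,0,0,0,0],[0,0,0,0,0,0],[0,-10,0,0,0,0],[0,0,30,0,0,0]]}}

```text
t: 3.8
eef_pos: [0.532, 0.311, 0.1136]
eef_rot: [0.686, 0.727, -0.004, -0.002]
force: [0.0, -0.4, -0.6]
finger_gap: 0.0002
finger_force: 0.0
```

>>> {"fn": "apply_moves", "kwargs": {"moves": [[0,0,45,0,0,0],[0,0,45,0,0,0],[-32,-13,20,0,0,0],[-32,-13,0,0,0,0],[-28,-12,0,0,0,0]], "grip": 0.3}}

```text
t: 4.3
eef_pos: [0.4411, 0.2743, 0.2282]
eef_rot: [0.686, 0.728, 0.001, 0.0]
force: [-0.5, 0.9, 0.1]
finger_gap: 0.0558
finger_force: 0.0
```

>>> {"fn": "apply_moves", "kwargs": {"moves": [[0,0,0,0,0,0],[0,0,0,0,0,0],[0,0,0,0,0,0],[0,0,0,0,0,0],[0,0,0,0,0,0]]}}

```text
t: 4.8
eef_pos: [0.4429, 0.2753, 0.2269]
eef_rot: [0.686, 0.728, -0.0, -0.0]
force: [0.2, 0.0, 0.9]
finger_gap: 0.0553
finger_force: 0.0
```

```bash
python3 -c "
from h import *
S=snap('wrist','w3'); print(ctrl.get_state()['eef_pos'])"
```

```text
[0.44277313 0.27531252 0.22692547]
```

View pics/w3.png

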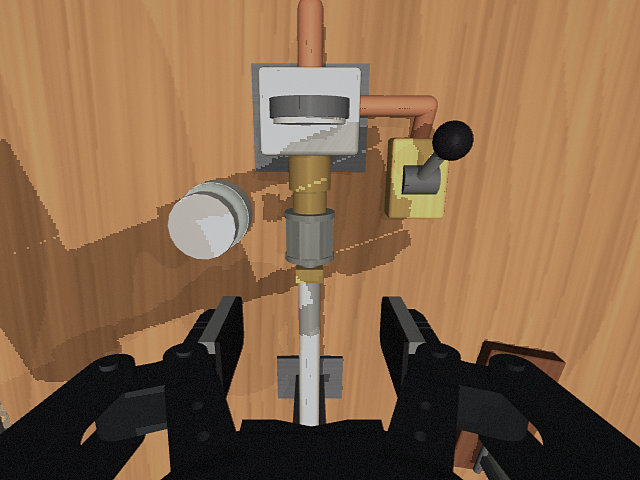

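The view shows the ball now leaning to the manifold at (453,140), the sleeve at (310,237) and its axis upright between the fingers.

```bash
python3 -c "
from h import *
S=load('w3')
print('ball',plane(S,453,140,.092),dep(S,453,140))
for u,v,z in [(310,210,.116),(310,263,.116),(286,237,.108),(333,237,.108),(200,225,.07)]: print(plane(S,u,v,z).round(4),dep(S,u,v).round(4))
"
```

```text
ball [0.53402547 0.34787406 0.092     ] [0.52836355 0.34772708 0.10769536]
[0.4404 0.299  0.116 ] [0.4404 0.2983 0.1126]
[0.4424 0.2629 0.116 ] [0.4424 0.2635 0.1177]
[0.4252 0.2779 0.108 ] [0.4253 0.2784 0.1098]
[0.4571 0.2798 0.108 ] [0.465  0.2516 0.0014]
[0.356  0.2732 0.07  ] [0.3566 0.2738 0.0721]
```

Lever is shut (ball y 0.348). Now grip the sleeve.

>>> {"fn": "apply_moves", "kwargs": {"moves": [[-1,0,-40,0,0,0],[0,0,-40,0,0,0],[0,0,-30,0,0,0],[0,0,-18,0,0,0],[0,0,0,0,0,0]]}}

```text
t: 5.35
eef_pos: [0.4399, 0.2746, 0.0967]
eef_rot: [0.686, 0.728, -0.003, -0.001]
force: [0.2, -0.7, 0.1]
finger_gap: 0.0553
finger_force: 0.0
```

>>> {"fn": "apply_moves", "kwargs": {"moves": [[0,0,0,0,0,0],[0,0,0,0,0,0],[0,0,0,0,0,0],[0,0,0,0,0,0],[0,0,0,0,0,0]], "grip": -1}}

```text
t: 5.85
eef_pos: [0.4413, 0.2755, 0.1006]
eef_rot: [0.686, 0.728, 0.001, 0.0]
force: [-4.6, 0.2, 6.2]
finger_gap: 0.0305
finger_force: 61.1
```

>>> {"fn": "apply_moves", "kwargs": {"moves": [[0,3,0,0,0,0],[-0.5,3,0,0,0,0],[0,3,0,0,0,0],[0,2,0,0,0,0],[0,0,0,0,0,0]]}}

```text
t: 6.35
eef_pos: [0.4408, 0.2853, 0.1006]
eef_rot: [0.686, 0.728, -0.0, 0.001]
force: [-3.4, -8.0, 8.3]
finger_gap: 0.0308
finger_force: 61.4
```

>>> {"fn": "apply_moves", "kwargs": {"moves": [[0,0,0,0,0,0],[0,0,0,0,0,0],[0,0,0,0,0,0],[0,0,0,0,0,0],[0,0,0,0,0,0]]}}

```text
t: 6.85
eef_pos: [0.4408, 0.2851, 0.1006]
eef_rot: [0.686, 0.728, -0.0, 0.001]
force: [-3.4, -7.2, 8.4]
finger_gap: 0.0306
finger_force: 61.4
```

```bash
python3 -c "
from h import *
S=snap('top','t4'); s=ctrl.get_state();print(s['force'],s['eef_pos'])
for f in ['top0','t4']:
    S=load(f);P=cloud(S); m=(abs(P[...,0]-.453)<.012)&(P[...,1]<.15)&(P[...,1]>.02)&(P[...,2]>.09)&(P[...,2]<.12); print(P[m][:,1].min(),m.sum())
    for u in range(270,285): print(u,dep(S,u,263)[2].round(3),S[0][263,u],end=' ')
    print()
"
```

```text
[-3.59108551 -7.49322545  8.97963833] [0.44077893 0.28508261 0.100572  ]
0.06436032122997662 217
270 0.102 [155 150 137] 271 0.103 [152 141 103] 272 0.106 [152 137  74] 273 0.107 [153 138  71] 274 0.106 [155 140  73] 275 0.104 [154 140  73] 276 0.106 [153 137  72] 277 0.103 [148 131  70] 278 0.101 [135 121  70] 279 0.099 [113 100  69] 280 0.001 [105  88  70] 281 0.003 [128  94  66] 282 -0.0 [149 106  67] 283 0.004 [159 116  70] 284 0.003 [160 117  70] 
0.05680346330637056 244
270 0.111 [165 165 165] 271 0.106 [165 165 164] 272 0.104 [163 162 159] 273 0.108 [160 155 144] 274 0.108 [156 146 110] 275 0.106 [155 141  81] 276 0.103 [158 143  76] 277 0.103 [157 142  75] 278 0.107 [157 139  74] 279 0.109 [155 138  73] 280 0.106 [152 131  69] 281 0.107 [149 124  65] 282 0.104 [146 113  62] 283 -0.005 [151 109  64] 284 0.002 [158 114  70]
```

The lance tip moved 8 mm out, so it has popped. Release and regrip on the barrel.

>>> {"fn": "apply_moves", "kwargs": {"moves": [[0,0,0,0,0,0],[0,0,0,0,0,0],[0,0,0,0,0,0],[0,0,30,0,0,0],[0,0,35,0,0,0]], "grip": 0.3}}

```text
t: 7.4
eef_pos: [0.4402, 0.286, 0.1639]
eef_rot: [0.686, 0.728, -0.001, -0.001]
force: [0.4, 0.4, -0.1]
finger_gap: 0.0556
finger_force: 0.0
```

>>> {"fn": "apply_moves", "kwargs": {"moves": [[2,-38,0,0,0,0],[2,-38,0,0,0,0],[2,-39,-10,0,0,0],[0,0,-35,0,0,0],[0,0,-27,0,0,0]]}}

```text
t: 7.9
eef_pos: [0.4473, 0.1702, 0.0918]
eef_rot: [0.687, 0.727, 0.001, 0.001]
force: [-0.1, 0.3, -0.4]
finger_gap: 0.0555
finger_force: 0.0
```

>>> {"fn": "apply_moves", "kwargs": {"moves": [[0,0,0,0,0,0],[0,0,0,0,0,0],[0,0,0,0,0,0],[0,0,0,0,0,0],[0,0,0,0,0,0]]}}

```text
t: 8.4
eef_pos: [0.4473, 0.1716, 0.0933]
eef_rot: [0.686, 0.728, 0.001, 0.001]
force: [-0.4, -0.2, 0.2]
finger_gap: 0.0555
finger_force: 0.0
```

```bash
python3 -c "
from h import *
S=snap('wrist','w5'); s=ctrl.get_state(); print(s['eef_pos'],s['force'])
P=cloud(S)
for y in np.arange(.18,.25,.01):
    q=P[(P[...,2]>.09)&(P[...,2]<.12)&(abs(P[...,1]-y)<.003)&(abs(P[...,0]-.445)<.025)]
    if len(q): print(y,q[:,0].min(),q[:,0].max(),q[:,2].max())
"
```

```text
[0.44718085 0.17149041 0.09309234] [-0.91115417  0.90168526  0.29071319]
0.18 0.4386579323511142 0.4544275134512636 0.11032142551392869
0.19 0.4378197057322964 0.45368775005521883 0.10996469711180465
0.2 0.43743696135580273 0.45324050450536396 0.10981618957553176
0.21000000000000002 0.4370364813669941 0.4528832108365882 0.11002448533483287
0.22000000000000003 0.4362302361340705 0.45206660262987464 0.11024967480225219
0.23000000000000004 0.4358380559615933 0.4516645143218979 0.11033894089588371
0.24000000000000005 0.433544988382439 0.45254447954843174 0.11210802103037146
0.25000000000000006 0.43308498808707735 0.45217679610163203 0.11203399945929403
```

View pics/w5.png

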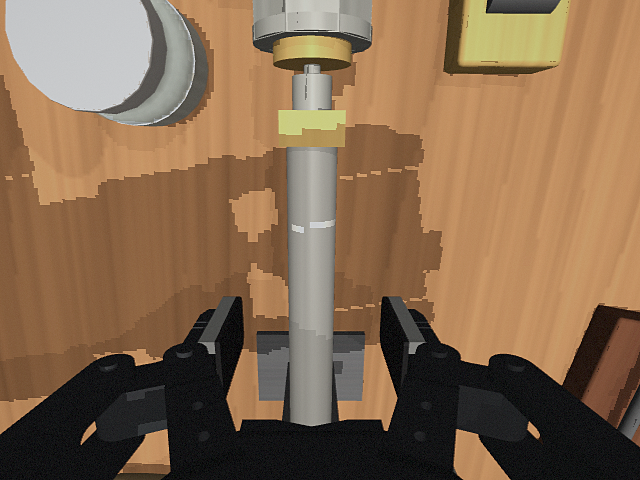

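The view shows the barrel between the fingers, nut at (312,128) partly out of the coupling and the mouth at (312,60). I grip and pull along the axis.

>>> {"fn": "apply_moves", "kwargs": {"moves": [[0,-4,2,0,0,0],[0,0,0,0,0,0],[0,0,0,0,0,0],[0,0,0,0,0,0],[0,0,0,0,0,0]], "grip": -1}}

```text
t: 8.95
eef_pos: [0.447, 0.1671, 0.0946]
eef_rot: [0.686, 0.728, 0.0, 0.0]
force: [-1.0, -1.9, 5.7]
finger_gap: 0.0143
finger_force: 58.4
```

>>> {"fn": "apply_moves", "kwargs": {"moves": [[0.5,-10,0,0,0,0],[0.5,-10,0,0,0,0],[0.5,-10,0,0,0,0],[0.5,-10,0,0,0,0],[0.5,-8,0,0,0,0]]}}

```text
t: 9.45
eef_pos: [0.4495, 0.1184, 0.0944]
eef_rot: [0.686, 0.727, 0.0, 0.0]
force: [-0.2, 2.6, 3.8]
finger_gap: 0.0145
finger_force: 58.6
```

>>> {"fn": "apply_moves", "kwargs": {"moves": [[0,0,0,0,0,0],[0,0,0,0,0,0],[0,0,0,0,0,0],[0,0,0,0,0,0],[0,0,0,0,0,0]]}}

```text
t: 9.95
eef_pos: [0.4493, 0.1193, 0.0943]
eef_rot: [0.686, 0.728, 0.0, 0.0]
force: [1.1, -1.7, 4.0]
finger_gap: 0.0141
finger_force: 58.6
```

```bash
python3 -c "
from h import *
S=snap('wrist','w6')"
```

```text
(no output)
```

View pics/w6.png

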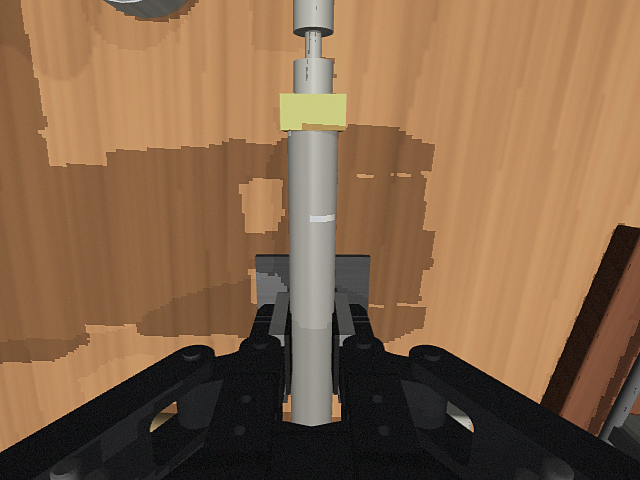

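The nipple (313,75 to 15) is clear of the coupling. I lift and go to look at the clip from close by.

>>> {"fn": "apply_moves", "kwargs": {"moves": [[0,0,20,0,0,0],[0,0,30,0,0,0],[0,0,30,0,0,0],[0,0,30,0,0,0],[20,-20,25,0,0,0]]}}

```text
t: 10.5
eef_pos: [0.4674, 0.1011, 0.2304]
eef_rot: [0.685, 0.729, -0.0, -0.001]
force: [1.5, -0.3, -1.5]
finger_gap: 0.0144
finger_force: 58.6
```

>>> {"fn": "apply_moves", "kwargs": {"moves": [[25,-25,5,0,0,0],[25,-25,0,0,0,0],[25,-25,0,0,0,0],[25,-25,0,0,0,0],[20,-15,0,0,0,0]]}}

```text
t: 11.0
eef_pos: [0.59, -0.017, 0.2332]
eef_rot: [0.686, 0.727, -0.0, -0.001]
force: [0.6, 0.1, -1.5]
finger_gap: 0.0141
finger_force: 58.6
```

>>> {"fn": "apply_moves", "kwargs": {"moves": [[0,0,0,0,0,0],[0,0,0,0,0,0],[0,0,0,0,0,0],[0,0,0,0,0,0],[0,0,0,0,0,0]]}}

```text
t: 11.5
eef_pos: [0.5889, -0.0151, 0.2346]
eef_rot: [0.686, 0.728, 0.0, 0.0]
force: [-0.2, -0.0, -1.2]
finger_gap: 0.0142
finger_force: 58.7
```

```bash
python3 -c "
from h import *
S=snap('wrist','w7'); print(ctrl.get_state()['eef_pos'])"
```

```text
[ 0.58901011 -0.01517522  0.23465184]
```

View pics/w7.png

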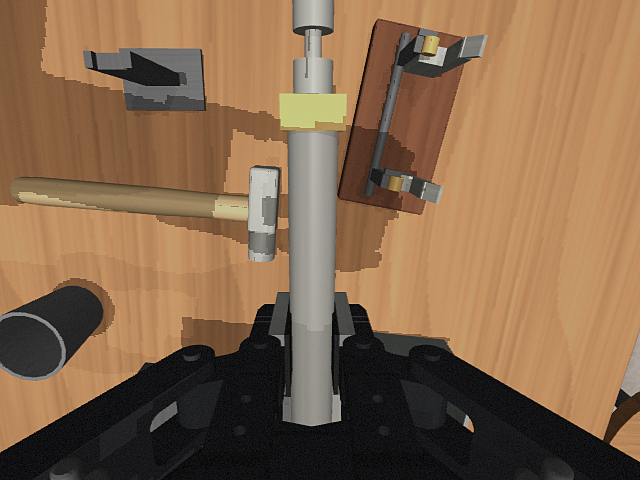

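The view shows the clip base (405,115) with prong tops at (473,47) and (431,193), brass rollers at (430,45) and (396,184), the hammer and the cup.

```bash
python3 -c "
from h import *
S=load('w7'); P=cloud(S); im=S[0]; hsv=cv2.cvtColor(im,cv2.COLOR_RGB2HSV)
sub=np.zeros((480,640),bool); sub[10:230,345:520]=1
c={}
for n,v0,v1 in [('far',10,100),('near',150,230)]:
    s=sub.copy(); s[:v0]=0; s[v1:]=0
    for a,b in [(.1,.12),(.085,.1),(.05,.085)]:
        q=P[s&(P[...,2]>a)&(P[...,2]<=b)]
        if len(q): print(n,a,b,len(q),'mean',q.mean(0).round(4),'x',np.percentile(q[:,0],[2,98]).round(4),'y',np.percentile(q[:,1],[2,98]).round(4),'zmax',q[:,2].max().round(3))
    r=s&(hsv[...,0]>15)&(hsv[...,0]<32)&(hsv[...,1]>120)&(P[...,2]>.06); q=P[r]; print(n,'roller',len(q),q.mean(0).round(4),np.percentile(q,[3,97],axis=0).round(4).tolist()) if len(q) else 0
q=P[sub&(P[...,2]>.012)&(P[...,2]<.03)]; r=cv2.minAreaRect((q[:,:2]*1000).astype('float32')); print(r)
print('nut',dep(S,313,112),dep(S,313,131),dep(S,313,95)); 
for v in (150,290): print(dep(S,313,v))
for v in (45,): print(dep(S,473,v),dep(S,430,193),plane(S,474,47,.112),plane(S,431,194,.112))
cv2.imwrite('pics/c7.png',cv2.resize(im[10:230,340:520,::-1],None,fx=2.7,fy=2.7))
for u0,v0,u1,v1 in [(340,10,520,230)]:
  for v in (45,182,193):
    print(v,[(u,dep(S,u,v).round(3).tolist()) for u in range(380,490,5) if dep(S,u,v)[2]>.03])
"
```

```text
far 0.1 0.12 514 mean [0.6805 0.1133 0.1071] x [0.6759 0.6854] y [0.1073 0.1194] zmax 0.114
far 0.085 0.1 765 mean [0.6621 0.1164 0.09  ] x [0.6497 0.6811] y [0.1076 0.1254] zmax 0.1
far 0.05 0.085 969 mean [0.6657 0.113  0.0682] x [0.6489 0.6818] y [0.1074 0.1216] zmax 0.085
far roller 195 [0.6573 0.1151 0.0924] [[0.6541, 0.1111, 0.0847], [0.6637, 0.1213, 0.0924]]
near 0.1 0.12 354 mean [0.6684 0.0226 0.1072] x [0.6637 0.6734] y [0.0166 0.0284] zmax 0.114
near 0.085 0.1 525 mean [0.6492 0.0266 0.0898] x [0.6376 0.667 ] y [0.0181 0.0345] zmax 0.1
near 0.05 0.085 400 mean [0.6544 0.0252 0.0704] x [0.6367 0.6694] y [0.0177 0.0315] zmax 0.085
near roller 189 [0.6453 0.0259 0.0951] [[0.6421, 0.0207, 0.0872], [0.6507, 0.0304, 0.0929]]
((661.1323852539062, 69.95172119140625), (150.24595642089844, 80.48966217041016), 82.36787414550781)
nut [0.58452535 0.0613608  0.24990066] [0.58485175 0.0561957  0.24763495] [0.58424693 0.06589524 0.24983139]
[0.58517941 0.05079787 0.24867343]
[0.58790884 0.00635086 0.24927348]
[0.68038505 0.11412227 0.10691663] [0.66777631 0.02192107 0.10581031] [0.6792862
[... 292 characters left out ...]
.092]), (455, [0.676, 0.118, 0.086]), (460, [0.676, 0.116, 0.097]), (465, [0.677, 0.115, 0.102]), (470, [0.679, 0.114, 0.105]), (475, [0.681, 0.114, 0.109]), (480, [0.683, 0.113, 0.112])]
182 [(380, [0.637, 0.025, 0.084]), (385, [0.64, 0.025, 0.086]), (390, [0.643, 0.026, 0.089]), (395, [0.646, 0.027, 0.093]), (400, [0.65, 0.027, 0.091]), (405, [0.66, 0.024, 0.066]), (410, [0.663, 0.025, 0.068]), (415, [0.664, 0.026, 0.077]), (420, [0.665, 0.027, 0.09]), (425, [0.665, 0.029, 0.101]), (430, [0.67, 0.028, 0.094])]
193 [(415, [0.663, 0.019, 0.086]), (420, [0.663, 0.021, 0.098]), (425, [0.665, 0.021, 0.102]), (430, [0.668, 0.022, 0.106]), (435, [0.67, 0.023, 0.11]), (440, [0.673, 0.023, 0.111])]
```

View pics/c7.png

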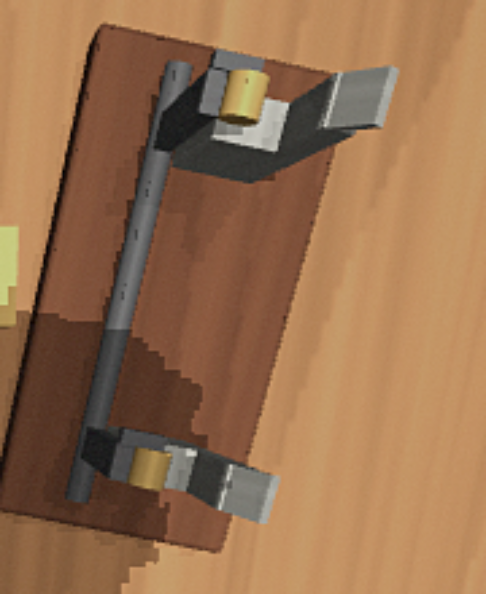

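The clip is the right one: centre (0.661, 0.070), axis at 82.4°, and its prong faces check at +8.6 mm. I turn the lance by -0.194 rad and go above it.

>>> {"fn": "apply_moves", "kwargs": {"moves": [[18,21,0,0,0,-0.04],[18,21,0,0,0,-0.04],[18,21,0,0,0,-0.04],[18,22,-10,0,0,-0.04],[0,0,-20,0,0,-0.034]]}}

```text
t: 12.05
eef_pos: [0.6634, 0.0724, 0.2054]
eef_rot: [0.753, 0.658, 0.002, 0.001]
force: [-1.0, -0.0, -2.3]
finger_gap: 0.0145
finger_force: 58.9
```

>>> {"fn": "apply_moves", "kwargs": {"moves": [[0,0,-30,0,0,0],[0,0,-30,0,0,0],[0,0,-20,0,0,0],[0,0,0,0,0,0],[0,0,0,0,0,0]]}}

```text
t: 12.55
eef_pos: [0.6615, 0.0694, 0.1249]
eef_rot: [0.753, 0.658, 0.0, 0.0]
force: [-0.1, 0.9, -1.2]
finger_gap: 0.0142
finger_force: 58.9
```

```bash
python3 -c "
from h import *
S=snap('wrist','w8'); s=ctrl.get_state(); print(s['eef_pos'],s['force']); r=Rn.from_quat(s['eef_rot']).as_matrix()[:,0]; print(np.degrees(np.arctan2(r[1],r[0])))
P=cloud(S); n=np.array([.9911,-.1328]); a=np.array([.1328,.9911]); c=np.array([.661,.070])
q=P[(P[...,2]>.05)&(P[...,1]>.09)&(P[...,1]<.2)&(abs(P[...,0]-.665)<.05)]
l=(q[:,:2]-c)@a; y=(q[:,:2]-c)@n
for x in np.arange(.03,.1,.01):
    for z0,z1 in [(.05,.095),(.095,.118),(.118,.15)]:
        k=(abs(l-x)<.004)&(q[:,2]>z0)&(q[:,2]<=z1)
        if k.sum()>5: print(round(x,2),z0,np.percentile(y[k],[1,99]).round(4),q[k,2].max().round(4),k.sum())
"
```

```text
[0.66205097 0.06936755 0.12587458] [-0.63389268  0.32777434 -0.44226336]
82.27501627334512
0.03 0.118 [-0.007   0.0085] 0.1402 1070
0.04 0.05 [-0.0176 -0.0101] 0.0913 129
0.04 0.095 [0.0109 0.0189] 0.1134 251
0.04 0.118 [-0.0068  0.0084] 0.1402 1128
0.05 0.05 [-0.0174  0.0167] 0.0937 397
0.05 0.095 [0.0108 0.0186] 0.1136 406
0.05 0.118 [-0.0071  0.0085] 0.1403 1229
0.06 0.118 [-0.0068  0.0086] 0.1407 1320
0.07 0.118 [-0.0082  0.01  ] 0.1424 1583
0.08 0.118 [-0.0083  0.0103] 0.1422 1589
0.09 0.118 [-0.0049  0.0067] 0.1382 905
0.1 0.118 [-0.0046  0.0068] 0.1386 1249
```

View pics/w8.png

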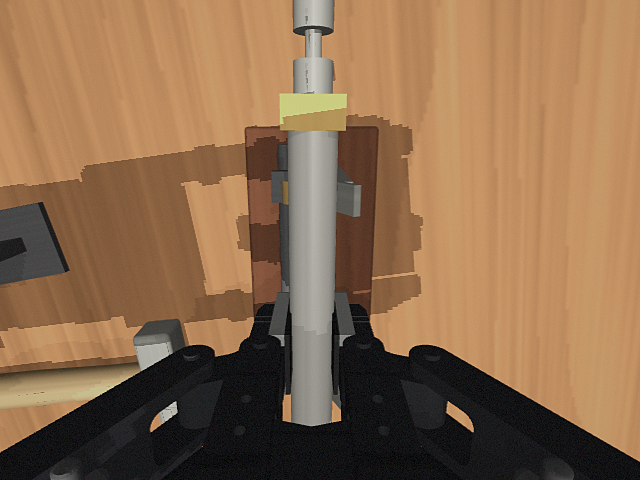

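The rod lies along the clip with jaw (278,190) and prong (350,195) either side, 0.8 mm off. I correct that and press down.

>>> {"fn": "apply_moves", "kwargs": {"moves": [[-1,0,-15,0,0,0],[0,0,-15,0,0,0],[0,0,-8,0,0,0],[0,0,0,0,0,0],[0,0,0,0,0,0]]}}

```text
t: 13.1
eef_pos: [0.6617, 0.0691, 0.0874]
eef_rot: [0.753, 0.658, 0.001, 0.001]
force: [4.2, -0.3, 0.6]
finger_gap: 0.0141
finger_force: 59.1
```

>>> {"fn": "apply_moves", "kwargs": {"moves": [[0,0,-4,0,0,0],[0,0,-4,0,0,0],[0,0,-4,0,0,0],[0,0,-4,0,0,0],[0,0,0,0,0,0]]}}

```text
t: 13.6
eef_pos: [0.6598, 0.0694, 0.0699]
eef_rot: [0.753, 0.658, -0.0, -0.0]
force: [2.8, 1.1, -1.3]
finger_gap: 0.0139
finger_force: 58.9
```

>>> {"fn": "apply_moves", "kwargs": {"moves": [[0,0,-1,0,0,0],[0,0,0,0,0,0],[0,0,0,0,0,0],[0,0,0,0,0,0],[0,0,0,0,0,0]]}}

```text
t: 14.1
eef_pos: [0.6599, 0.0693, 0.0698]
eef_rot: [0.753, 0.658, -0.0, -0.0]
force: [-1.3, -0.1, 6.5]
finger_gap: 0.0143
finger_force: 59.5
```

>>> {"fn": "apply_moves", "kwargs": {"moves": [[0,0,0,0,0,0],[0,0,0,0,0,0],[0,0,0,0,0,0],[0,0,0,0,0,0],[0,0,20,0,0,0]], "grip": 0}}

```text
t: 14.6
eef_pos: [0.6583, 0.0692, 0.0864]
eef_rot: [0.753, 0.658, -0.002, -0.002]
force: [-0.1, 0.4, -0.9]
finger_gap: 0.0427
finger_force: 0.0
```

>>> {"fn": "apply_moves", "kwargs": {"moves": [[0,0,35,0,0,0],[0,-20,40,0,0,0],[0,-30,30,0,0,0],[0,0,0,0,0,0],[0,0,0,0,0,0]]}}

```text
t: 15.1
eef_pos: [0.6604, 0.0186, 0.1948]
eef_rot: [0.754, 0.657, 0.0, 0.0]
force: [-0.4, -0.4, -0.7]
finger_gap: 0.0426
finger_force: 0.0
```

```bash
python3 -c "
from h import *
S=snap('wrist','w9'); s=ctrl.get_state(); print(s['eef_pos'],s['force'])
P=cloud(S); n=np.array([.9911,-.1328]); a=np.array([.1328,.9911]); c=np.array([.661,.070])
L=(P[...,:2]-c)@a; Y=(P[...,:2]-c)@n
for x in np.arange(-.06,.12,.01):
    k=(abs(L-x)<.003)&(P[...,2]>.06)&(P[...,2]<.09)&(abs(Y)<.0105)
    if k.sum()>5: print(round(x,2),np.percentile(Y[k],[1,99]).round(4),Y[k].mean().round(4),np.percentile(P[k][:,2],98).round(4),k.sum())
hs=cv2.cvtColor(S[0],cv2.COLOR_RGB2HSV)
k=(abs(Y)<.012)&(P[...,2]>.078)&(P[...,2]<.09)&(hs[...,1]>80)&(L>.055)&(L<.1); print('nut L',np.percentile(L[k],[2,98]))
"
```

```text
[0.65976466 0.01937614 0.19348497] [ 0.3068329  -0.09553923 -0.15314885]
-0.06 [-0.0085  0.0065] -0.0008 0.0846 195
-0.05 [-0.0044  0.0087] 0.0024 0.0898 163
-0.04 [-0.0102  0.0101] -0.0003 0.0892 289
-0.03 [-0.0087  0.0066] -0.0007 0.0848 207
-0.02 [-0.0085  0.0066] -0.0008 0.0847 223
-0.01 [-0.0082  0.0067] -0.0006 0.085 224
0.0 [-0.008   0.0067] -0.0006 0.0847 227
0.01 [-0.0085  0.0067] -0.0007 0.0849 247
0.02 [-0.0083  0.0067] -0.0006 0.0848 249
0.03 [-0.0081  0.0068] -0.0006 0.0848 249
0.04 [-0.0086  0.01  ] 0.0007 0.089 292
0.05 [-0.0101  0.0087] 0.0009 0.0894 276
0.06 [-0.0081  0.0075] -0.0002 0.085 301
0.07 [-0.0096  0.0091] -0.0001 0.0867 410
0.08 [-0.0094  0.0091] -0.0002 0.0869 295
0.09 [-0.0064  0.0052] -0.0004 0.0832 176
nut L [0.07073036 0.08084111]
```

View pics/w9.png

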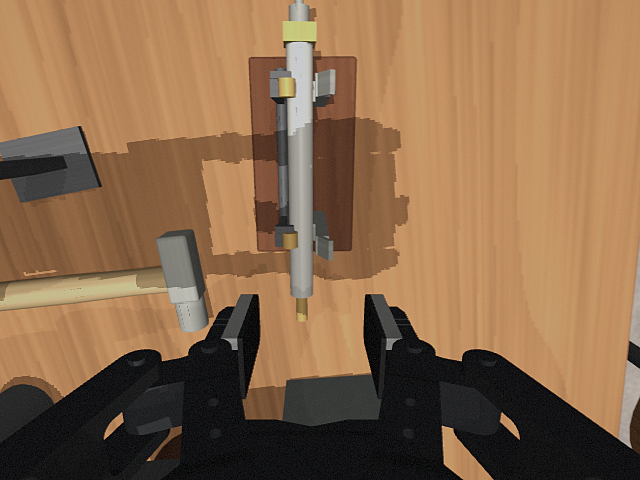

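The lance sits in both forks with the rollers (285,87) and (290,240) closed over it. Height and sideways offset are within 1 mm, and the nut is at +71 mm, so the origin is on the seat. Next are the offcuts: I turn the tool and look from behind the plate.

>>> {"fn": "apply_moves", "kwargs": {"moves": [[-24,-29,10,0,0,-0.149],[-24,-29,11,0,0,-0.149],[-24,-29,11,0,0,-0.149],[-24,-29,11,0,0,-0.149],[-24,-29,11,0,0,-0.149]], "grip": -0.7}}

```text
t: 15.65
eef_pos: [0.5388, -0.1255, 0.2469]
eef_rot: [0.942, 0.336, -0.001, -0.001]
force: [-0.0, -1.0, -0.1]
finger_gap: 0.0129
finger_force: 0.0
```

>>> {"fn": "apply_moves", "kwargs": {"moves": [[-24,-29,11,0,0,-0.149],[-24,-29,11,0,0,-0.149],[-24,-29,11,0,0,-0.149],[-24,-29,11,0,0,-0.149],[-24,-29,11,0,0,-0.149]]}}

```text
t: 16.15
eef_pos: [0.4193, -0.2706, 0.3021]
eef_rot: [1.0, -0.03, -0.001, -0.001]
force: [-0.3, -1.0, -0.4]
finger_gap: 0.0131
finger_force: 0.0
```

>>> {"fn": "apply_moves", "kwargs": {"moves": [[0,0,0,0,0,0],[0,0,0,0,0,0],[0,0,0,0,0,0],[0,0,0,0,0,0],[0,0,0,0,0,0]]}}

```text
t: 16.65
eef_pos: [0.4208, -0.2698, 0.3028]
eef_rot: [1.0, -0.026, -0.0, -0.0]
force: [0.0, -0.0, -0.0]
finger_gap: 0.0127
finger_force: 0.0
```

```bash
python3 -c "
from h import *
S=snap('wrist','w10'); s=ctrl.get_state(); print(s['eef_pos'],s['finger_gap']); r=Rn.from_quat(s['eef_rot']).as_matrix(); print(r[:,0])"
```

```text
[ 0.42075977 -0.2699896   0.30291852] 0.012689334059132584
[ 9.98633097e-01 -5.22648243e-02 -5.71246821e-04]
```

View pics/w10.png

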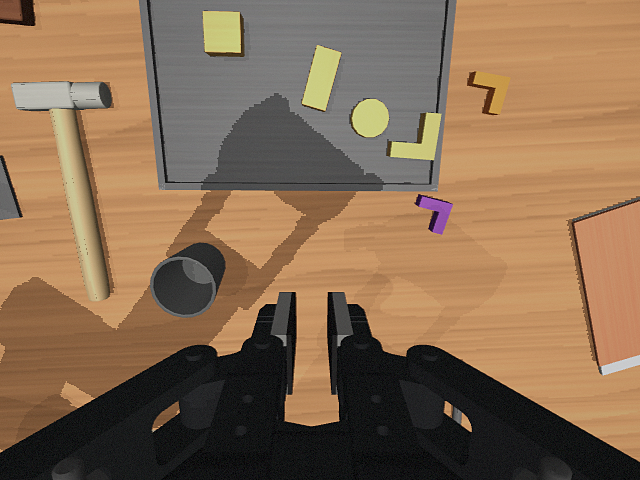

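The plate holds exactly four yellow offcuts: square (222,32), flat (321,78), round (370,118) and angle (415,140). The L look-alikes, orange (490,90) and purple (437,212), lie on the table and are left alone.

```bash
cat > off.py <<'E'
from h import *
import sys
def offs(S):
    im=S[0]; P=cloud(S); hsv=cv2.cvtColor(im,cv2.COLOR_RGB2HSV)
    m=((hsv[...,0]>22)&(hsv[...,0]<36)&(hsv[...,1]>80)&(P[...,2]>.108)&(P[...,2]<.13)).astype('uint8')
    for c in cv2.findContours(m,0,2)[0]:
        if cv2.contourArea(c)<60: continue
        w=np.array([plane(S,*p[0],.116)[:2]*1000 for p in c],'float32'); r=cv2.minAreaRect(w)
        print(np.round(r[0]),np.round(r[1]),round(r[2]),'x',w[:,0].min().round(),w[:,0].max().round(),'y',w[:,1].min().round(),w[:,1].max().round())
if __name__=='__main__':
    S=load('w10'); offs(S)
    for u,v in [(162,187),(437,190),(148,0),(455,0)]: print(dep(S,u,v).round(4),plane(S,u,v,.106).round(4))
E
python3 off.py
```

```text
[ 487. -357.] [37. 36.] 82 x 467.0 503.0 y -376.0 -336.0
[ 502. -321.] [29. 28.] 87 x 488.0 516.0 y -335.0 -306.0
[ 533. -283.] [19. 43.] 71 x 510.0 556.0 y -299.0 -268.0
[ 569. -210.] [27. 27.] 86 x 555.0 583.0 y -224.0 -196.0
[ 0.4547 -0.1432  0.1066] [ 0.4546 -0.1429  0.106 ]
[ 0.44   -0.3794  0.1065] [ 0.4399 -0.3796  0.106 ]
[ 0.5964 -0.1541  0.1029] [ 0.5954 -0.1553  0.106 ]
[ 0.5833 -0.3873  0.1058] [ 0.5833 -0.3872  0.106 ]
```

>>> {"fn": "apply_moves", "kwargs": {"moves": [[13,-45,-20,0,0,0],[13,-46,-40,0,0,0],[0,0,-40,0,0,0],[0,0,-40,0,0,0],[0,0,-20,0,0,0]]}}

```text
t: 17.2
eef_pos: [0.4424, -0.3504, 0.1476]
eef_rot: [1.0, -0.027, -0.002, -0.002]
force: [-0.6, 0.6, 0.1]
finger_gap: 0.0127
finger_force: 0.0
```

>>> {"fn": "apply_moves", "kwargs": {"moves": [[0,0,-10,0,0,0],[0,0,-6,0,0,0],[0,0,-4,0,0,0],[0,0,0,0,0,0],[0,0,0,0,0,0]]}}

```text
t: 17.7
eef_pos: [0.444, -0.3522, 0.1327]
eef_rot: [1.0, -0.027, 0.001, 0.001]
force: [0.1, 0.1, 0.2]
finger_gap: 0.0124
finger_force: 0.0
```

>>> {"fn": "apply_moves", "kwargs": {"moves": [[12,-0.6,0,0,0,0],[14,-0.7,0,0,0,0],[14,-0.8,0,0,0,0],[14,-0.8,0,0,0,0],[14,-0.8,0,0,0,0]]}}

```text
t: 18.2
eef_pos: [0.5131, -0.3557, 0.1322]
eef_rot: [1.0, -0.027, 0.001, 0.0]
force: [-0.6, -0.3, 0.6]
finger_gap: 0.0129
finger_force: 0.0
```

>>> {"fn": "apply_moves", "kwargs": {"moves": [[14,-0.8,0,0,0,0],[14,-0.8,0,0,0,0],[14,-0.8,0,0,0,0],[14,-0.8,0,0,0,0],[14,-0.8,0,0,0,0]]}}

```text
t: 18.7
eef_pos: [0.583, -0.3595, 0.1321]
eef_rot: [1.0, -0.027, 0.001, 0.0]
force: [-0.8, 0.2, 0.1]
finger_gap: 0.0126
finger_force: 0.0
```

>>> {"fn": "apply_moves", "kwargs": {"moves": [[12,-0.7,0,0,0,0],[10,-0.5,0,0,0,0],[5,0,0,0,0,0],[0,0,0,0,0,0],[0,0,0,0,0,0]]}}

```text
t: 19.2
eef_pos: [0.6085, -0.3607, 0.1316]
eef_rot: [1.0, -0.027, -0.0, 0.0]
force: [0.6, -0.0, 0.6]
finger_gap: 0.0127
finger_force: 0.0
```

Rows beyond 50 mm were cut short, so the tips ended 10 mm too high and passed over the piece. I go back and look again.

>>> {"fn": "apply_moves", "kwargs": {"moves": [[0,0,40,0,0,0],[-30,15,35,0,0,0],[-40,20,0,0,0,0],[-45,15,0,0,0,0],[-45,5,0,0,0,0]]}}

```text
t: 19.7
eef_pos: [0.4465, -0.3041, 0.2071]
eef_rot: [1.0, -0.027, 0.0, 0.0]
force: [-1.1, -0.7, 1.0]
finger_gap: 0.0129
finger_force: 0.0
```

>>> {"fn": "apply_moves", "kwargs": {"moves": [[-5,0,0,0,0,0],[0,0,0,0,0,0],[0,0,0,0,0,0],[0,0,0,0,0,0],[0,0,0,0,0,0]]}}

```text
t: 20.2
eef_pos: [0.4444, -0.3059, 0.2063]
eef_rot: [1.0, -0.027, 0.0, 0.0]
force: [-0.2, -0.1, 0.1]
finger_gap: 0.0126
finger_force: 0.0
```

```bash
python3 -c "
from h import *; import off
S=snap('wrist','w11'); s=ctrl.get_state(); print(s['eef_pos'],s['finger_gap']); off.offs(S)"
```

```text
[ 0.44421237 -0.30585844  0.20621146] 0.012491752552098386
[ 486. -362.] [25. 36.] 82 x 466.0 504.0 y -377.0 -349.0
[ 508. -327.] [28. 12.] 45 x 495.0 516.0 y -335.0 -314.0
[ 544. -287.] [19. 20.] 71 x 537.0 556.0 y -299.0 -275.0
[ 569. -210.] [27. 27.] 86 x 555.0 583.0 y -224.0 -196.0
```

The pieces are where they were (partly shadowed). Now at the proper height.

>>> {"fn": "apply_moves", "kwargs": {"moves": [[2,-30,-20,0,0,0],[0,-25,-30,0,0,0],[0,0,-20,0,0,0],[0,0,-10,0,0,0],[0,0,-4,0,0,0]]}}

```text
t: 20.75
eef_pos: [0.4454, -0.3602, 0.1214]
eef_rot: [1.0, -0.027, -0.001, -0.001]
force: [-0.3, 0.0, -0.9]
finger_gap: 0.0129
finger_force: 0.0
```

>>> {"fn": "apply_moves", "kwargs": {"moves": [[0,0,0,0,0,0],[0,0,0,0,0,0],[0,0,0,0,0,0],[0,0,0,0,0,0],[4,0,0,0,0,0]]}}

```text
t: 21.25
eef_pos: [0.4495, -0.3608, 0.1231]
eef_rot: [1.0, -0.027, 0.0, 0.0]
force: [0.0, -0.1, -0.5]
finger_gap: 0.0133
finger_force: 0.0
```

>>> {"fn": "apply_moves", "kwargs": {"moves": [[10,-0.6,-2,0,0,0],[12,-0.7,0,0,0,0],[14,-0.8,0,0,0,0],[14,-0.8,0,0,0,0],[14,-0.8,0,0,0,0]]}}

```text
t: 21.75
eef_pos: [0.5146, -0.3644, 0.1205]
eef_rot: [1.0, -0.027, -0.0, 0.0]
force: [-2.1, 0.7, 0.1]
finger_gap: 0.0127
finger_force: 0.3
```

>>> {"fn": "apply_moves", "kwargs": {"moves": [[14,-0.8,0,0,0,0],[14,-0.8,0,0,0,0],[14,-0.8,0,0,0,0],[14,-0.8,0,0,0,0],[12,-0.8,0,0,0,0]]}}

```text
t: 22.25
eef_pos: [0.5828, -0.3682, 0.1203]
eef_rot: [1.0, -0.027, -0.0, 0.0]
force: [0.5, -0.5, 0.6]
finger_gap: 0.013
finger_force: 0.1
```

>>> {"fn": "apply_moves", "kwargs": {"moves": [[10,-0.7,0,0,0,0],[10,-0.5,0,0,0,0],[8,0,0,0,0,0],[0,0,0,0,0,0],[0,0,0,0,0,0]]}}

```text
t: 22.75
eef_pos: [0.6095, -0.3694, 0.1202]
eef_rot: [1.0, -0.027, -0.0, -0.0]
force: [-0.0, -0.4, 0.5]
finger_gap: 0.0125
finger_force: 0.0
```

>>> {"fn": "apply_moves", "kwargs": {"moves": [[0,0,40,0,0,0],[-30,15,35,0,0,0],[-42,15,0,0,0,0],[-45,10,0,0,0,0],[-45,0,0,0,0,0]]}}

```text
t: 23.25
eef_pos: [0.4455, -0.3281, 0.196]
eef_rot: [1.0, -0.026, 0.0, 0.0]
force: [-0.1, -1.4, 0.2]
finger_gap: 0.0131
finger_force: 0.0
```

```bash
python3 -c "
from h import *; import off
S=snap('wrist','w12'); s=ctrl.get_state(); print(s['eef_pos'],s['finger_gap']); off.offs(S)
S=snap('top','t12'); cv2.imwrite('pics/c12.png',cv2.resize(S[0][130:290,340:510,::-1],None,fx=3.5,fy=3.5))"
```

```text
[ 0.43873048 -0.32709571  0.19492568] 0.012513382060188647
[ 532. -285.] [20. 32.] 71 x 520.0 550.0 y -299.0 -270.0
[ 566. -210.] [27. 26.] 86 x 553.0 580.0 y -224.0 -196.0
```

View pics/c12.png

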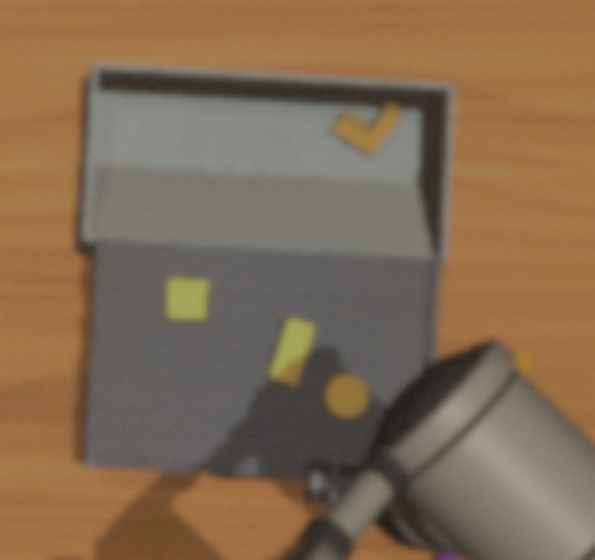

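The crop shows the angle piece in the chute at (370,130); square, flat and slug are left. Next is the slug.

>>> {"fn": "apply_moves", "kwargs": {"moves": [[15,3,-25,0,0,0],[12,2,-25,0,0,0],[0,0,-15,0,0,0],[0,0,-8,0,0,0],[0,0,-3,0,0,0]]}}

```text
t: 23.85
eef_pos: [0.4744, -0.3246, 0.119]
eef_rot: [1.0, -0.027, -0.0, -0.0]
force: [-0.6, 0.2, 0.3]
finger_gap: 0.0131
finger_force: 0.0
```

>>> {"fn": "apply_moves", "kwargs": {"moves": [[0,0,0,0,0,0],[0,0,0,0,0,0],[0,0,0,0,0,0],[0,0,0,0,0,0],[0,0,0,0,0,0]]}}

```text
t: 24.35
eef_pos: [0.4746, -0.3248, 0.12]
eef_rot: [1.0, -0.027, 0.0, 0.0]
force: [0.3, -0.3, 0.2]
finger_gap: 0.0125
finger_force: 0.0
```

>>> {"fn": "apply_moves", "kwargs": {"moves": [[0,3,-1,0,0,0],[10,-0.6,0,0,0,0],[14,-0.8,0,0,0,0],[14,-0.8,0,0,0,0],[14,-0.8,0,0,0,0]]}}

```text
t: 24.85
eef_pos: [0.5276, -0.3246, 0.1186]
eef_rot: [1.0, -0.027, 0.0, 0.0]
force: [-1.1, 0.3, 0.4]
finger_gap: 0.013
finger_force: 0.4
```

>>> {"fn": "apply_moves", "kwargs": {"moves": [[14,-0.8,0,0,0,0],[14,-0.8,0,0,0,0],[14,-0.8,0,0,0,0],[14,-0.8,0,0,0,0],[12,-0.7,0,0,0,0]]}}

```text
t: 25.35
eef_pos: [0.5958, -0.3283, 0.1184]
eef_rot: [1.0, -0.027, 0.0, 0.0]
force: [-0.1, -0.6, -0.6]
finger_gap: 0.0129
finger_force: 0.0
```

>>> {"fn": "apply_moves", "kwargs": {"moves": [[8,-0.5,0,0,0,0],[8,-0.5,0,0,0,0],[2,0,0,0,0,0],[0,0,0,0,0,0],[0,0,0,0,0,0]]}}

```text
t: 25.85
eef_pos: [0.6122, -0.3296, 0.1186]
eef_rot: [1.0, -0.027, -0.0, -0.0]
force: [-0.7, -0.0, -0.6]
finger_gap: 0.0129
finger_force: 0.0
```

>>> {"fn": "apply_moves", "kwargs": {"moves": [[0,0,40,0,0,0],[-20,10,40,0,0,0],[-45,10,5,0,0,0],[-45,5,0,0,0,0],[-45,0,0,0,0,0]]}}

```text
t: 26.35
eef_pos: [0.4556, -0.3036, 0.2042]
eef_rot: [1.0, -0.027, 0.0, 0.0]
force: [-0.5, -0.4, -0.7]
finger_gap: 0.0129
finger_force: 0.0
```

>>> {"fn": "apply_moves", "kwargs": {"moves": [[-30,0,20,0,0,0],[-10,0,20,0,0,0],[0,0,0,0,0,0],[0,0,0,0,0,0],[0,0,0,0,0,0]]}}

```text
t: 26.85
eef_pos: [0.4176, -0.3043, 0.2427]
eef_rot: [1.0, -0.027, -0.0, -0.0]
force: [0.3, -0.1, -0.3]
finger_gap: 0.0126
finger_force: 0.0
```

```bash
cat >> off.py <<'E'
def all(S,zlo=.01,zhi=.14):
    # yellow/brass blobs anywhere near the block, in block coordinates from depth
    im=S[0]; P=cloud(S); hsv=cv2.cvtColor(im,cv2.COLOR_RGB2HSV)
    c=np.array([.5272,-.266]); a=np.array([.9982,-.06]); b=np.array([.06,.9982])
    X=(P[...,:2]-c)@a; Y=(P[...,:2]-c)@b
    m=((hsv[...,0]>12)&(hsv[...,0]<36)&(hsv[...,1]>90)&(X>-.08)&(X<.21)&(abs(Y)<.13)&(P[...,2]>zlo)&(P[...,2]<zhi)).astype('uint8')
    n,l,st,ce=cv2.connectedComponentsWithStats(m)
    for i in range(1,n):
        k=l==i
        if st[i,4]>20: print('px',ce[i].round(),st[i,4],'block',(X[k].mean()*1000).round(),(Y[k].mean()*1000).round(),'z',P[k][:,2].mean().round(3),'world',P[k].mean(0).round(3))
E
python3 -c "
from h import *; import off
S=snap('wrist','w13'); s=ctrl.get_state(); print(s['eef_pos'],s['finger_gap']); off.offs(S)
S=snap('top','t13'); off.all(S)"
```

```text
[ 0.41768398 -0.30420112  0.24248666] 0.012605200277413995
[ 533. -283.] [19. 43.] 71 x 513.0 556.0 y -299.0 -267.0
[ 563. -210.] [27. 15.] 87 x 555.0 571.0 y -224.0 -196.0
px [422. 164.] 114 block 185.0 -22.0 z 0.026 world [ 0.711 -0.299  0.026]
px [447. 164.] 115 block 188.0 -87.0 z 0.021 world [ 0.71  -0.364  0.021]
px [393. 215.] 138 block 38.0 57.0 z 0.116 world [ 0.568 -0.211  0.116]
px [423. 230.] 161 block 6.0 -18.0 z 0.116 world [ 0.532 -0.284  0.116]
```

Slug and angle are both in the chute. Next is the flat.

>>> {"fn": "apply_moves", "kwargs": {"moves": [[25,8,-25,0,0,0],[25,8,-30,0,0,0],[22,6,-30,0,0,0],[0,0,-25,0,0,0],[0,0,-10,0,0,0]]}}

```text
t: 27.45
eef_pos: [0.4888, -0.2809, 0.1199]
eef_rot: [1.0, -0.026, -0.003, -0.002]
force: [0.2, 0.0, 0.6]
finger_gap: 0.0128
finger_force: 0.0
```

>>> {"fn": "apply_moves", "kwargs": {"moves": [[0,0,-4,0,0,0],[0,0,0,0,0,0],[0,0,0,0,0,0],[0,0,0,0,0,0],[0,0,0,0,0,0]]}}

```text
t: 27.95
eef_pos: [0.4897, -0.283, 0.1206]
eef_rot: [1.0, -0.027, 0.001, 0.001]
force: [0.1, 0.5, -0.0]
finger_gap: 0.0129
finger_force: 0.0
```

>>> {"fn": "apply_moves", "kwargs": {"moves": [[8,-0.5,-2,0,0,0],[12,-0.7,0,0,0,0],[12,-0.7,0,0,0,0],[12,-0.7,0,0,0,0],[12,-0.7,0,0,0,0]]}}

```text
t: 28.45
eef_pos: [0.5463, -0.2858, 0.1177]
eef_rot: [1.0, -0.027, -0.0, 0.0]
force: [-1.0, 0.0, 1.4]
finger_gap: 0.0129
finger_force: 0.4
```

>>> {"fn": "apply_moves", "kwargs": {"moves": [[12,-0.7,0,0,0,0],[12,-0.7,0,0,0,0],[12,-0.7,0,0,0,0],[12,-0.7,0,0,0,0],[10,-0.6,0,0,0,0]]}}

```text
t: 28.95
eef_pos: [0.6046, -0.2892, 0.1175]
eef_rot: [1.0, -0.027, 0.0, 0.0]
force: [-0.6, -0.1, -0.3]
finger_gap: 0.013
finger_force: 0.0
```

>>> {"fn": "apply_moves", "kwargs": {"moves": [[8,-0.5,0,0,0,0],[8,-0.5,0,0,0,0],[2,0,0,0,0,0],[0,0,0,0,0,0],[0,0,0,0,0,0]]}}

```text
t: 29.45
eef_pos: [0.6212, -0.2903, 0.1175]
eef_rot: [1.0, -0.027, -0.0, -0.0]
force: [-0.1, -0.6, 0.3]
finger_gap: 0.0125
finger_force: 0.0
```

>>> {"fn": "apply_moves", "kwargs": {"moves": [[0,0,40,0,0,0],[-20,10,40,0,0,0],[-40,20,5,0,0,0],[-40,20,0,0,0,0],[-45,20,0,0,0,0]]}}

```text
t: 29.95
eef_pos: [0.4749, -0.2195, 0.203]
eef_rot: [1.0, -0.027, 0.001, 0.0]
force: [1.0, -0.4, 0.5]
finger_gap: 0.0129
finger_force: 0.0
```

>>> {"fn": "apply_moves", "kwargs": {"moves": [[-30,0,20,0,0,0],[-10,0,20,0,0,0],[0,0,0,0,0,0],[0,0,0,0,0,0],[0,0,0,0,0,0]]}}

```text
t: 30.45
eef_pos: [0.4366, -0.2202, 0.2417]
eef_rot: [1.0, -0.027, -0.0, -0.0]
force: [0.6, -0.3, 0.0]
finger_gap: 0.0128
finger_force: 0.0
```

```bash
python3 -c "
from h import *; import off
S=snap('wrist','w14'); s=ctrl.get_state(); print(s['eef_pos'],s['finger_gap']); off.offs(S)
S=snap('top','t14'); off.all(S)"
```

```text
[ 0.43660893 -0.22008795  0.24151527] 0.0131278884160089
[ 569. -210.] [27. 27.] 87 x 555.0 583.0 y -225.0 -196.0
px [422. 168.] 218 block 174.0 -22.0 z 0.025 world [ 0.699 -0.298  0.025]
px [447. 165.] 112 block 188.0 -87.0 z 0.021 world [ 0.71  -0.365  0.021]
px [393. 215.] 140 block 38.0 57.0 z 0.116 world [ 0.569 -0.211  0.116]
```

The flat is in, next to the slug. Last is the square.

>>> {"fn": "apply_moves", "kwargs": {"moves": [[33,4,-25,0,0,0],[33,4,-30,0,0,0],[30,3,-30,0,0,0],[0,0,-25,0,0,0],[0,0,-10,0,0,0]]}}

```text
t: 31.05
eef_pos: [0.5316, -0.2079, 0.1185]
eef_rot: [1.0, -0.026, -0.003, -0.002]
force: [-1.0, 1.7, -0.2]
finger_gap: 0.0127
finger_force: 0.0
```

>>> {"fn": "apply_moves", "kwargs": {"moves": [[0,0,-4,0,0,0],[0,0,0,0,0,0],[0,0,0,0,0,0],[0,0,0,0,0,0],[0,0,0,0,0,0]]}}

```text
t: 31.55
eef_pos: [0.5327, -0.2096, 0.1197]
eef_rot: [1.0, -0.027, 0.001, 0.0]
force: [0.4, -0.9, -0.4]
finger_gap: 0.0131
finger_force: 0.0
```

>>> {"fn": "apply_moves", "kwargs": {"moves": [[8,-0.5,-2,0,0,0],[12,-0.7,0,0,0,0],[12,-0.7,0,0,0,0],[12,-0.7,0,0,0,0],[12,-0.7,0,0,0,0]]}}

```text
t: 32.05
eef_pos: [0.5893, -0.2126, 0.1167]
eef_rot: [1.0, -0.027, 0.0, 0.0]
force: [-0.6, -0.2, 0.4]
finger_gap: 0.0127
finger_force: 0.3
```

>>> {"fn": "apply_moves", "kwargs": {"moves": [[12,-0.7,0,0,0,0],[10,-0.5,0,0,0,0],[8,-0.5,0,0,0,0],[2,0,0,0,0,0],[0,0,0,0,0,0]]}}

```text
t: 32.55
eef_pos: [0.6206, -0.2142, 0.1164]
eef_rot: [1.0, -0.027, -0.0, 0.0]
force: [0.2, 0.2, -0.9]
finger_gap: 0.0129
finger_force: 0.0
```

>>> {"fn": "apply_moves", "kwargs": {"moves": [[0,0,40,0,0,0],[-20,0,40,0,0,0],[-40,0,20,0,0,0],[-45,0,0,0,0,0],[-45,0,0,0,0,0]]}}

```text
t: 33.05
eef_pos: [0.4687, -0.2141, 0.2174]
eef_rot: [1.0, -0.027, 0.001, 0.001]
force: [0.4, -0.3, 0.2]
finger_gap: 0.0129
finger_force: 0.0
```

>>> {"fn": "apply_moves", "kwargs": {"moves": [[-30,0,20,0,0,0],[-10,0,20,0,0,0],[0,0,0,0,0,0],[0,0,0,0,0,0],[0,0,0,0,0,0]]}}

```text
t: 33.55
eef_pos: [0.4306, -0.214, 0.2557]
eef_rot: [1.0, -0.027, -0.001, -0.0]
force: [1.0, -0.5, -0.2]
finger_gap: 0.0131
finger_force: 0.0
```

```bash
python3 -c "
from h import *; import off
S=snap('wrist','w15'); s=ctrl.get_state(); print(s['eef_pos'],s['force']); off.offs(S)
S=snap('top','t15'); off.all(S); P=cloud(S); S0=load('top0'); P0=cloud(S0)
im=S[0]; 
# valve ball, sleeve, lance in top view
k=(abs(P[...,0]-.533)<.025)&(P[...,1]>.25)&(P[...,1]<.38)&(P[...,2]>.085)&(P[...,2]<.115); print('ball',P[k].mean(0))
k=(abs(P[...,0]-.661)<.03)&(P[...,1]>-.06)&(P[...,1]<.2)&(P[...,2]>.075)&(P[...,2]<.09); print('lance',P[k].mean(0),P[k][:,1].min(),P[k][:,1].max())
g=(np.abs(im.astype(int)-S0[0]).sum(2)>0)
for n,(u0,v0,u1,v1) in dict(sleeve=(180,258,202,278),hammer=(296,220,335,318),jar=(185,286,216,316),cup=(345,288,376,320)).items():
    print(n,np.abs(im[v0:v1,u0:u1].astype(int)-S0[0][v0:v1,u0:u1]).mean())
for v in (264,268): print([tuple(im[v,u]) for u in range(176,206,2)],[tuple(S0[0][v,u]) for u in range(176,206,2)])
"
```

```text
[ 0.4305935  -0.21397846  0.25549877] [-0.08780876 -0.29831446 -0.21139015]
px [396. 161.] 127 block 189.0 44.0 z 0.022 world [ 0.719 -0.233  0.022]
px [422. 168.] 214 block 174.0 -22.0 z 0.026 world [ 0.699 -0.298  0.026]
px [447. 164.] 114 block 188.0 -87.0 z 0.022 world [ 0.71  -0.364  0.022]
ball [0.53227395 0.34325383 0.10318116]
lance [0.65994448 0.06959665 0.08235121] -0.04000272488612476 0.17479596568420167
sleeve 6.050757575757576
hammer 5.186551543694401
jar 3.589605734767025
cup 29.881384408602152
[(np.uint8(138), np.uint8(110), np.uint8(54)), (np.uint8(119), np.uint8(94), np.uint8(47)), (np.uint8(125), np.uint8(97), np.uint8(51)), (np.uint8(128), np.uint8(105), np.uint8(66)), (np.uint8(129), np.uint8(121), np.uint8(107)), (np.uint8(130), np.uint8(126), np.uint8(117)), (np.uint8(129), np.uint8(125), np.uint8(116)), (np.uint8(131), np.uint8(128), np.uint8(119)), (np.uint8(133), np.uint8(129), np.uint8(120)), (np.uint8(134), np.uint8(131), np.uint8(121)), (np.uint8(132), np.uint8(130), np.uint8(120)), (np.uint8(93), np.uint8(83), np.uint8(72)), (np.uint8(97), np.uint8(68), n
[... 1490 characters left out ...]
[(np.uint8(158), np.uint8(149), np.uint8(76)), (np.uint8(149), np.uint8(137), np.uint8(69)), (np.uint8(159), np.uint8(148), np.uint8(74)), (np.uint8(158), np.uint8(149), np.uint8(88)), (np.uint8(150), np.uint8(147), np.uint8(129)), (np.uint8(156), np.uint8(154), np.uint8(144)), (np.uint8(159), np.uint8(157), np.uint8(147)), (np.uint8(157), np.uint8(156), np.uint8(147)), (np.uint8(158), np.uint8(156), np.uint8(148)), (np.uint8(158), np.uint8(156), np.uint8(147)), (np.uint8(145), np.uint8(143), np.uint8(133)), (np.uint8(116), np.uint8(113), np.uint8(100)), (np.uint8(146), np.uint8(145), np.uint8(103)), (np.uint8(159), np.uint8(160), np.uint8(84)), (np.uint8(153), np.uint8(153), np.uint8(110))]
```

All four offcuts are in the chute, and the valve, sleeve and lance check out numerically. I hand in.

```bash
python3 -c "
from plant import ctrl
print(ctrl.close_job())"
```

```text
the job is handed in; nothing more can be done
None
```

I handed the job in, but no verdict came back: by my last camera checks the valve is shut, the lance is seated in both forks with the jaw over it, the sleeve is forward, and all four offcuts found are in the chute; the arm or its shadow covered the cup in the last picture, so its place was not rechecked.

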